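Seat the temperature probe in the dry-block heater

ROBOT

A 6-joint arm with a two-finger parallel gripper is mounted at the origin on the work surface. World frame = base frame: x ahead of the robot, y to its left, z up, the work surface at z = 0. Lengths are in mm, angles in degrees, forces in N, time in s.
With the tool pointing down it reaches from about 350 to 850 mm from the base axis. Payload 8.1 kg.
Tool frame: the origin (TCP) lies midway between the tips of the shut fingers; the grasp point (between the pads) lies 19 mm behind it; z points along the fingers, y is the line along which they close (so a half turn about z gives the same grasp; the last joint's range is limited). The gripper opens to 85 mm and grips with 20 to 120 N. Pads are 22 mm wide; open, the fingers measure 114 mm over their backs; the gripper's body (76 mm by 85 mm) begins 54 mm behind the grasp point. The pads swing forward as they close: fully open they stand 13 mm farther back than shut.
Start: joints at [-70.669, 7.471, 85.268, -0, 87.261, -4.893], TCP at [246.209, -547.162, 201.792] pointing down, gripper open.
Joint ranges: [-169.43, 169.43], [-51.17, 129.36], [1.28, 143.12], [-76.62, 256.62], [0, 156.53], [-152.29, 152.29]. Speed limits (degrees/s): [136.94, 136.94, 159.86, 180, 180, 180].

INTERFACE

Orientations are given as [roll, pitch, yaw] about the fixed x, y, z axes, in that order (R = Rz(yaw) Ry(pitch) Rx(roll)).
In Python, from bench import r gives the robot as it stands. The module is installed in compiled form; this text tells all that it offers.
- The arm moves only by the tool jog_arm, never from a script. Its argument "rows" is a list of rows, each a list of 2 entries, a list of its own where there are three numbers: the shift along the tool's x, y, z in mm, then the turn, a rotation vector about the tool's x, y, z in rad. A call has 1 to 10 rows; each row is the pose to reach, as a shift and turn from the pose commanded when the call began, along the tool's axes at that moment; what a row does not reach only later rows make up. A row lasts 1/10 s, in which the tool goes at most 50 mm and 8.59 degrees, less where a joint would pass 70% of its speed; a pose out of reach is approached as far as the arm can. A call with a gripper value outside its range is refused whole. "grip" is the finger opening in mm, from 0 to 85.4, set as the call begins (left out, the last holds). The fingers move at their own pace and stop on an object; "force" is the grip in N (left out, the last holds). Time passes only in rows, so rows that repeat a pose let the fingers close. It gives the time, the measured TCP pose, the force, the opening and the grip force at its end, in the units of the state.
- r.sense(): the state, without advancing time (a new reading comes with each control period).
- r.snapshot(name): name is "side" or "top" or "wrist"; returns (picture, depth): 480x640x3 uint8, blue, green, red; 480x640 float32, mm along the optical axis (not along the pixel's ray), 0 where there is no reading.
- r.camera_params(name): a dict with "fx", "fy", "cx", "cy" (pixels), "pose" (4x4, takes a point from camera to world coordinates); the wrist camera has in their place "tool_from_camera" (4x4, takes a point from camera to tool coordinates, whose origin is the TCP and whose axes are the flange's). Camera axes: x right, y down, z forward; pixel columns grow to the right and rows downward; lengths in mm; the calibration is good to about 2 mm. A picture is of the moment at which its call begins: read the wrist's pose just before it. camera_params takes no time and is no camera call.
- r.hand_in(): hands the job in; it is judged then, once.
The state is a dict: "time": time; "joint_pos": joint angles; "qd": joint speeds; "joint_efforts": joint torques, N m; "tool_pos": TCP position; "tcp_rot": TCP orientation; "ft_force": force on the tool from outside, world axes, zero at the start; "wrist_torque": the same for the moment, N m; "finger_gap": finger opening in mm; "grip_force": force on a finger pad.
Only numpy, scipy, OpenCV 4.12 (cv2) and the standard library are available. Lean on these libraries where they do the work, as an engineer would, in place of code of your own. Each camera call takes 0.05 s, during which the arm holds its last target. There are 200 camera calls.

TASK

Take the orange-handled temperature probe out of its holder and push it into the heater's well that is deep enough for it, firmly but not hard: past the stiff contact shoe until it stops dead on the bottom, with the rim of the well within the blue band on its rod. If the probe bottoms while the band is still clear above the rim, draw it out and use the other well; leave it seated and released, and do not disturb the glassware and the other things about.

Things in the scene. Friction and masses are not known exactly. Their poses are not given: they have to be found in the camera images.
- probe_grip (a point): centre of the probe's orange handle, an upright square bar 22 x 22 mm, 40 mm tall (sides along this point's x and y), z up. Below it on the same axis is a steel rod 12 mm thick and 76 mm long, tip tapered to 8 mm over 4 mm; the tip is 96 mm below this point. About 120 g. It stands in the holder, its tip 38 mm down a loose hole. Grip the handle, not the rod
- rod: the probe's steel rod; origin at the centre of its tip, z up along the rod to the handle. Pressing down with 12 to 20 N makes sure that it has bottomed; over 40 N on the rod would damage it
- rod_band (a point): middle of the painted blue band round the rod, 10 mm tall, 62 mm above the tip (34 mm below the centre of the handle)
- heater: dry-block heater, fixed: white casing 165 x 160 x 85 mm, in it an aluminium block 70 x 110 mm whose flat top is 100 mm above the table; origin under the block's middle at table height, x away from the display panel, y along the row of wells, z up. Two upright wells, 13.5 mm wide. One (which one differs) is 59 to 65 mm deep, bringing the band to the rim; the other is obstructed, 43 to 49 mm deep
- well_left (a point): centre of the mouth of the well on the heater's +y side, level with the block's top, 60 mm from the other. In each well a stiff sliding contact shoe waits 33 to 39 mm below the rim; it yields at a steady 5 to 8 N, does not spring back, and goes down with the rod to the bottom. From above the wells look alike: only pushing until it stops firmly tells them apart
- well_right (a point): centre of the mouth of the well on the heater's -y side, level with the block's top. The bottom of each well is a fixed stop faced with hard rubber: it gives about 1 mm for each 10 N and springs back
- holder: grey plastic holder block, fixed, 60 x 140 x 50 mm, origin under its centre; the probe stands in its hole at y = -45 mm, a glass stirring rod in the one at y = +45 mm
- stirrer: glass stirring rod, 8 mm thick, 123 mm long, standing in the holder; origin at its lower end; leave it alone
- flask: amber conical flask, 82 mm wide, 124 mm tall, origin under its centre; leave it alone
- beaker: glass beaker, 68 mm wide, 85 mm tall, origin under its centre; leave it alone
- reagent: amber reagent bottle with a blue cap, 60 mm wide, 130 mm tall, origin under its centre; leave it alone
- jar: small clear jar with a white cap, 38 mm wide, 45 mm tall, origin under its centre; leave it alone
- weight: brass weight, 36 mm wide, 42 mm tall, origin under its centre; leave it alone
- spatula: spatula with a wooden handle, 170 mm long, lying on the bench; leave it alone

How it is judged (in metres and radians):
On the way, in this order (a step that is already met when the one before it is completed fails the run):
1. the probe is drawn up out of the holder (z of rod in the frame of holder above 0.055 m), for 0.1 s.
2. the rod is pressed onto the bottom of the deep well with more than 10 N, the rim about the blue band (contact force between rod and anything else above 10 N and z of rod_band in the frame of heater between 0.092 and 0.1055 m and (horizontal distance between rod_band and well_left below 0.004 m or horizontal distance between rod_band and well_right below 0.004 m)), for 0.05 s.
At the end, for the whole second after the job is handed in: the probe stands upright (within 0.1 rad) and at rest in the deep well, the middle of the blue band within 5.5 mm of the rim's height and 4 mm of the well's axis, after having been pressed home (z of rod_band in the frame of heater between 0.0945 and 0.1055 m and (horizontal distance between rod_band and well_left below 0.004 m or horizontal distance between rod_band and well_right below 0.004 m) and angle between rod's own z axis and vertical below 0.1 rad and linear speed of rod below 0.01 m/s); the robot touches nothing.
It fails at once if the rod is loaded with more than 40 N (contact force between rod and anything else above 40 N).
It fails at once if one of the other things on the bench is moved by more than 30 mm (distance of any of stirrer, flask, beaker, reagent, jar, weight, spatula from where it was at the start of the episode above 0.03 m).
It also fails if it takes over 54 s, if anything falls off the work surface, if the arm or the gripper's body presses on something with over 40 N, if the wrist force passes 120 N, or if a joint passes its speed limit or range.

## Working session

There is one attempt and no reset: what is moved stays moved. The work goes in short steps, Python scripts to look and compute and a tool call to move; the robot and the scene stay as the last step left them, time stands still between calls to the robot, and variables do not carry over. Pictures are saved under pics/ and viewed, at most 10 in all, crops included, and the job is handed in when it is done.

Besides the shell and the picture viewer there is one more tool, called after ">>>" as name(argument=value, ...) on one line, values as JSON. jog_arm: Moves the arm, as the interface text tells. Its arguments: {"type":"object","properties":{"rows":{"type":"array"},"grip":{"type":"number"},"force":{"type":"number"}},"required":["rows"]}

```bash
mkdir -p pics
python3 - <<'E'
from bench import r
import cv2,numpy as np
s=r.sense(); print(s['time'],s['tool_pos'],s['tcp_rot'],s['ft_force'])
for n in ("top","side"):
    p,d=r.snapshot(n); cv2.imwrite(f"pics/{n}0.png",p); np.save(f"pics/{n}0.npy",d)
    c=r.camera_params(n); print(n,c['fx'],c['cx'],c['cy']); print(np.round(c['pose'],3))
print(np.round(r.camera_params("wrist")['tool_from_camera'],3))
E
```

```text
0.0 [ 245.99667029 -546.56701874  200.72862903] [-1.79892183e+02 -8.61766404e-03  2.42240932e+01] [ 0.08008857  0.37012343 -0.33430417]
top 514.8666811407685 318.8494916687534 239.42955771434666
[[-1.800000e-02 -9.960000e-01  9.300000e-02  4.786330e+02]
 [-9.990000e-01  2.100000e-02  3.200000e-02  5.861800e+01]
 [-3.400000e-02 -9.200000e-02 -9.950000e-01  1.080218e+03]
 [ 0.000000e+00  0.000000e+00  0.000000e+00  1.000000e+00]]
side 435.57825630509404 321.00529911369387 245.1485579856273
[[-7.61000e-01 -4.92000e-01  4.23000e-01  2.24306e+02]
 [-6.49000e-01  5.64000e-01 -5.11000e-01  5.26120e+02]
 [ 1.30000e-02 -6.63000e-01 -7.48000e-01  7.50856e+02]
 [ 0.00000e+00  0.00000e+00  0.00000e+00  1.00000e+00]]
[[   0.      -0.959   -0.283   71.336]
 [   1.       0.       0.      -0.371]
 [   0.      -0.283    0.959 -172.033]
 [   0.       0.       0.       1.   ]]
```

View pics/top0.png

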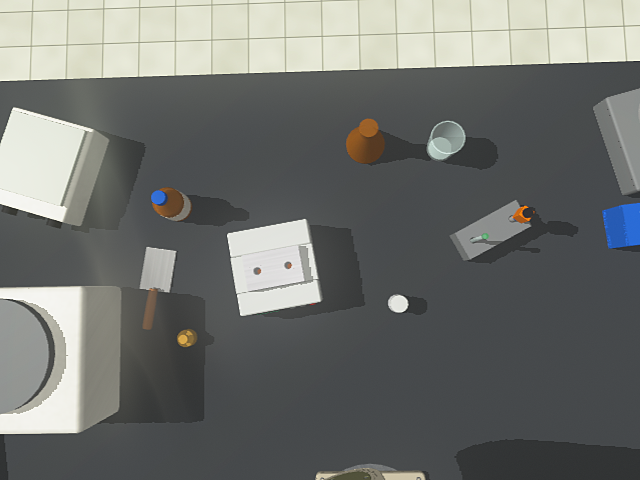

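View pics/side0.png

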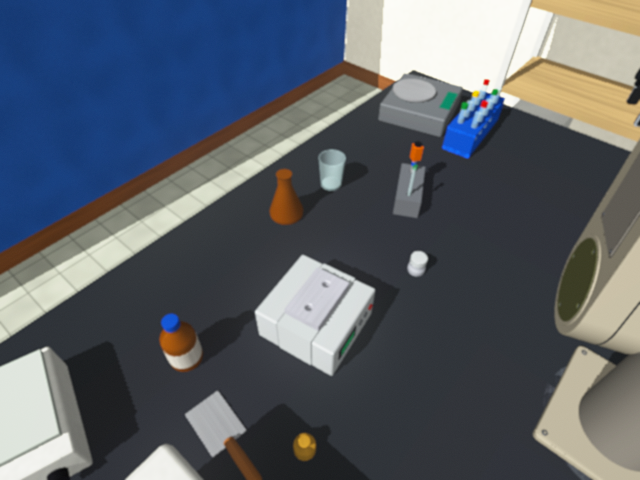

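The top view shows the probe handle at about (524,214), the holder from (455,245) to (525,210), and wells at (257,271) and (288,265). The side view shows the same layout, with the jar and stirrer nearby. I'll enlarge both regions.

```bash
cat > h.py <<'E'
import numpy as np
from bench import r
def ray(n,u,v,z,pose=None):
    c=r.camera_params(n); T=c['pose'] if pose is None else pose
    d=T[:3,:3]@np.array([(u-c['cx'])/c['fx'],(v-c['cy'])/c['fy'],1]); o=T[:3,3]
    return o+d*(z-o[2])/d[2]
def proj(n,P,pose=None):
    c=r.camera_params(n); T=c['pose'] if pose is None else pose
    q=T[:3,:3].T@(np.array(P)-T[:3,3]); return c['cx']+c['fx']*q[0]/q[2], c['cy']+c['fy']*q[1]/q[2]
E
python3 - <<'E'
import cv2,numpy as np
p=cv2.imread("pics/top0.png")
a=cv2.resize(p[215:320,225:325],None,fx=4,fy=5.6/1.4,interpolation=cv2.INTER_CUBIC)
b=cv2.resize(p[190:295,445:545],None,fx=4,fy=4,interpolation=cv2.INTER_CUBIC)
cv2.imwrite("pics/c1.png",np.hstack([a,b]))
from h import *
h=cv2.cvtColor(p,cv2.COLOR_BGR2HSV)
m=((h[...,0]<15)&(h[...,1]>150)&(h[...,2]>150)); m[:, :490]=0; m[:,560:]=0
print(np.argwhere(m).mean(0),m.sum())
d=np.load("pics/top0.npy"); 
T=r.camera_params("top")['pose']
for u,v in [(257,271),(288,265),(272,275),(520,216),(465,245),(524,214)]:
    Z=d[v,u]; c=r.camera_params("top"); print(u,v,(T@np.array([(u-c['cx'])/c['fx']*Z,(v-c['cy'])/c['fy']*Z,Z,1]))[:3].round(1))
E
```

```text
[215.78333333 519.99166667] 120
257 271 [513.  214.4  66.4]
288 265 [523.7 153.1  64. ]
272 275 [503.7 180.5 100.4]
520 216 [ 602.8 -282.8  126.7]
465 245 [ 557.2 -199.4   48.7]
524 214 [ 605.6 -288.2  132.3]
```

View pics/c1.png

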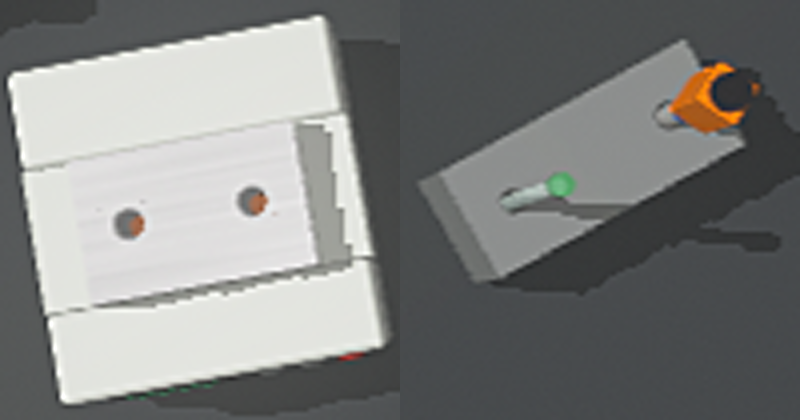

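The left crop shows the well mouths at about (257.2,271.0) and (288.0,265.2). In the right crop, the holder's top corners are at (516.2,200), (531.2,226.2), (469.2,259.5) and (455,233.7). The handle has a dark cap at about (528.5,212).

Run:
```python
from h import *
C=np.array([ray("top",u,v,50) for u,v in [(516.2,200),(531.2,226.2),(469.2,259.5),(455,233.7)]])
print(C.round(1)); ctr=C.mean(0); e=(C[3]+C[2]-C[0]-C[1])[:2]; L=np.linalg.norm(e); e/=L
print(ctr,L/2,np.degrees(np.arctan2(e[1],e[0])), 'probe',ctr[:2]-45*e,'stir',ctr[:2]+45*e)
print('hole stir seen',ray("top",400/4*0+(512-400)/4+445,200/4+190,50), 'stir tip',ray("top",(562-400)/4+445,185/4+190,135))
print('handletop',ray("top",(733-400)/4+445,88/4+190,128))
L_=ray("top",257.2,271,100);R_=ray("top",288,265.2,100);print(L_,R_,np.linalg.norm(L_-R_),np.degrees(np.arctan2(*(L_-R_)[[1,0]])))
```

```text
[[ 645.2 -304.5   50. ]
 [ 591.9 -331.1   50. ]
 [ 528.1 -206.1   50. ]
 [ 580.2 -180.3   50. ]]
[ 586.33427879 -255.49953551   50.        ] 140.25147660232037 117.32183047583835 probe [ 606.98874314 -295.47944425] stir [ 565.67981445 -215.51962677]
hole stir seen [ 566.79005305 -215.30733236   50.        ] stir tip [ 565.90232517 -215.62125559  135.        ]
handletop [ 609.71104929 -297.72098175  128.        ]
[511.84430528 208.87187261 100.        ] [521.75188955 149.76288956 100.        ] 59.9335640759997 99.51521128296908
```

>>> jog_arm(rows=[[[40,-7,0],[0,0,0]],[[88,-16,0],[0,0,0]],[[136,-25,0],[0,0,-0.01]],[[184,-34,0],[0,0,-0.02]],[[232,-43,0],[0,0,-0.03]],[[280,-52,0],[0,0,-0.04]],[[328,-61,0],[0,0,-0.054]],[[376,-70,0],[0,0,-0.054]],[[412,-77,0],[0,0,-0.054]],[[432,-81,0],[0,0,-0.054]]], grip=85, force=60)

```text
time: 1.1
tool_pos: [608.9, -293.1, 200.8]
tcp_rot: [-179.9, 0.0, 27.5]
ft_force: [-0.9, -0.3, -0.3]
finger_gap: 84.8
grip_force: 0.0
```

```bash
cat >> h.py <<'E'
from scipy.spatial.transform import Rotation as Ro
def wpose():
    s=r.sense(); T=np.eye(4); T[:3,:3]=Ro.from_euler('xyz',s['tcp_rot'],degrees=True).as_matrix(); T[:3,3]=s['tool_pos']
    return s,T@r.camera_params("wrist")['tool_from_camera']
E
python3 - <<'E'
from h import *
import cv2
r.snapshot("top"); r.snapshot("top")
s,W=wpose(); print(s['time'],s['tool_pos'],s['tcp_rot'],s['ft_force'],s['finger_gap'])
p,d=r.snapshot("wrist"); cv2.imwrite("pics/w1.png",p); np.save("pics/w1.npy",d); np.save("pics/w1W.npy",W)
print(proj("wrist",[607,-295.5,128],W), r.camera_params("wrist")['fx'])
E
```

```text
1.2 [ 608.73622164 -293.20426535  200.63506312] [-1.79909130e+02  3.04646712e-03  2.75318064e+01] [-0.85028873 -0.42276304  0.31908278] 85.18055283011603
(np.float64(322.54759596416335), np.float64(249.22333925105266)) 351.8518817167532
```

View pics/w1.png

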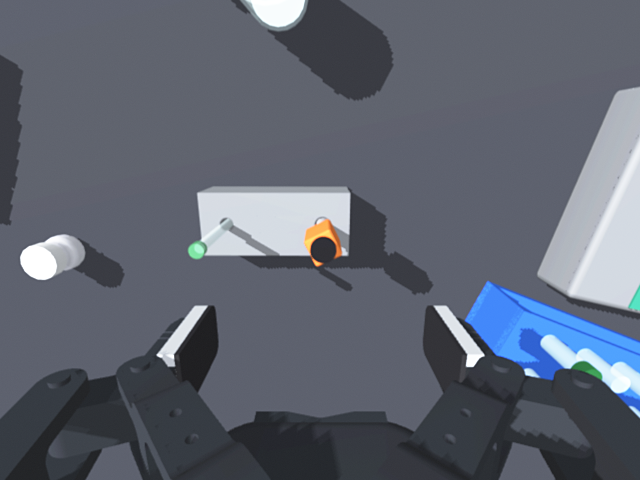

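The wrist view shows the handle's dark cap at about (322,248), close to the predicted (322.5,249). The handle looks turned relative to the gripper, so I'll enlarge it.

Run:
```python
import cv2
p=cv2.imread("pics/w1.png"); cv2.imwrite("pics/c2.png",cv2.resize(p[200:275,280:370],None,fx=8,fy=8,interpolation=cv2.INTER_CUBIC))
```

```text
(no output)
```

View pics/c2.png

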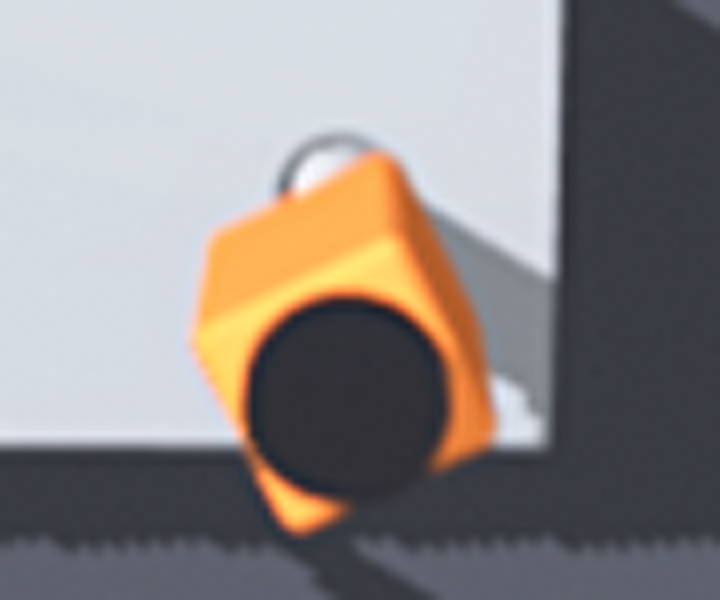

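In the crop, the top face's corners are at (195,340), (393,237), (492,428) and (297,530). The handle is turned about 27.5° from the tool, so it needs a tool yaw of about 55°.

Run:
```python
from h import *
W=np.load("pics/w1W.npy"); d=np.load("pics/w1.npy")
P=[]
for z in (128,):
    P=[ray("wrist",280+u/8-.44,200+v/8-.44,z,W) for u,v in [(195,340),(393,237),(492,428),(297,530)]]
P=np.array(P); print(P.round(1),P.mean(0)); 
for a,b in ((0,1),(1,2),(2,3),(3,0)):
    e=(P[b]-P[a])[:2]; print(np.linalg.norm(e),np.degrees(np.arctan2(e[1],e[0])))
print(d[246:250,320:326].round(0))
c=r.camera_params("wrist")
for u,v in((307,242),(322,248)):
    Z=d[v,u];print((W@np.array([(u-c['cx'])/c['fx']*Z,(v-c['cy'])/c['fy']*Z,Z,1]))[:3])
s=r.sense(); R=Ro.from_euler('xyz',s['tcp_rot'],degrees=True).as_matrix()
print('shift',R.T@(np.array([*P.mean(0)[:2],89])-s['tool_pos']))
```

```text
[[ 605.6 -281.1  128. ]
 [ 622.3 -292.4  128. ]
 [ 610.7 -308.8  128. ]
 [ 593.7 -297.6  128. ]] [ 608.04787002 -294.98320236  128.        ]
20.21045298950344 -34.22627741168975
20.07228721571078 -125.36695710896647
20.33667943799474 146.52708477833787
20.34245302253167 54.29752992312628
[[249. 250. 250. 250. 251. 249.]
 [249. 250. 250. 249. 250. 250.]
 [250. 249. 250. 249. 250. 250.]
 [250. 249. 251. 249. 249. 251.]]
[ 606.33116659 -283.12392785  126.88224584]
[ 609.00996908 -293.97899972  133.21983438]
shift [  0.47643772   0.66089794 111.75456418]
```

>>> jog_arm(rows=[[[0.5,0.7,0],[0,0,-0.13]],[[0.5,0.7,5],[0,0,-0.26]],[[0.5,0.7,10],[0,0,-0.39]],[[0.5,0.7,20],[0,0,-0.476]],[[0.5,0.7,40],[0,0,-0.476]],[[0.5,0.7,65],[0,0,-0.476]],[[0.5,0.7,90],[0,0,-0.476]],[[0.5,0.7,105],[0,0,-0.476]],[[0.5,0.7,112],[0,0,-0.476]],[[0.5,0.7,112],[0,0,-0.476]]])

```text
time: 2.25
tool_pos: [606.8, -296.6, 88.9]
tcp_rot: [-179.9, 0.0, 54.6]
ft_force: [-0.4, -0.2, -0.5]
finger_gap: 85.0
grip_force: 0.0
```

>>> jog_arm(rows=[[[0,0,0],[0,0,0]],[[0,0,0],[0,0,0]],[[0,0,0],[0,0,0]],[[0,0,0],[0,0,0]],[[0,0,0],[0,0,0]],[[0,0,0],[0,0,0]],[[0,0,0],[0,0,0]],[[0,0,0],[0,0,0]]], grip=0, force=70)

```text
time: 3.05
tool_pos: [608.3, -296.8, 90.8]
tcp_rot: [179.9, -0.0, 54.6]
ft_force: [0.3, -0.4, 6.0]
finger_gap: 19.7
grip_force: 69.5
```

>>> jog_arm(rows=[[[0,0,-4],[0,0,0]],[[0,0,-12],[0,0,0]],[[0,0,-24],[0,0,0]],[[0,0,-40],[0,0,0]],[[0,0,-58],[0,0,0]],[[0,0,-76],[0,0,0]],[[0,0,-94],[0,0,0]],[[0,0,-108],[0,0,0]],[[0,0,-116],[0,0,0]],[[0,0,-120],[0,0,0]]])

```text
time: 4.05
tool_pos: [608.1, -296.6, 211.3]
tcp_rot: [179.9, -0.0, 54.6]
ft_force: [0.0, 0.1, -1.6]
finger_gap: 19.6
grip_force: 68.8
```

Run:
```python
from h import *
import cv2
r.snapshot("top"); r.snapshot("top")
s,W=wpose(); print(s['time'],s['tool_pos'],s['tcp_rot'],s['ft_force'],s['finger_gap'],s['grip_force'])
p,d=r.snapshot("wrist"); cv2.imwrite("pics/w2.png",p); np.save("pics/w2.npy",d); np.save("pics/w2W.npy",W)
q,d=r.snapshot("side"); 
t=np.array(s['tool_pos']); print([proj("side",t-[0,0,k],None) for k in (-19,77)],[proj("wrist",t-[0,0,k],W) for k in (-19,77)])
b=cv2.resize(q[110:230,350:470],(480,480),interpolation=cv2.INTER_CUBIC)
a=cv2.resize(p[120:420,170:470],(300,300)); a=cv2.copyMakeBorder(a,0,180,0,0,cv2.BORDER_CONSTANT)
cv2.imwrite("pics/c3.png",np.hstack([a,b]))
```

```text
4.15 [ 607.77564221 -296.493646    210.12867411] [ 1.79980216e+02 -2.70951206e-03  5.45900951e+01] [ 0.29721742 -0.04177021 -1.93396136] 19.772996300055716 68.84333610534668
[(np.float64(426.2711184858454), np.float64(107.87493840811675)), (np.float64(418.53196962431844), np.float64(143.8588920485616))] [(np.float64(321.33515522514165), np.float64(300.3175328276724)), (np.float64(320.9418201699213), np.float64(244.46515226134534))]
```

View pics/c3.png

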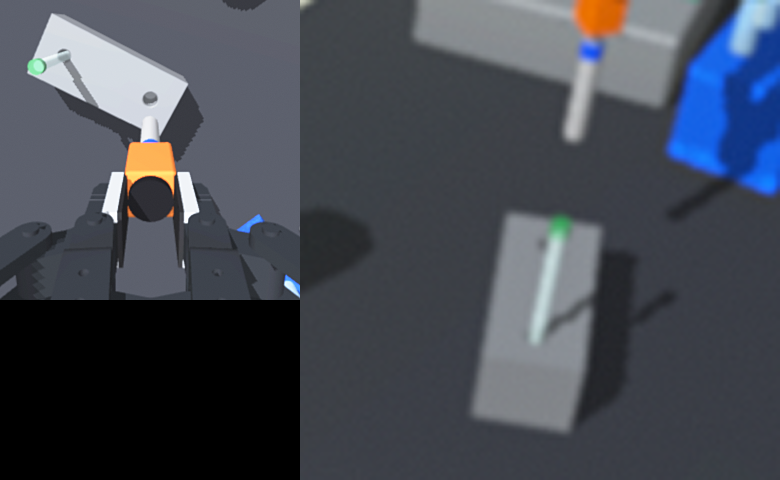

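The wrist crop shows the rod clear of the holder, with its tip near full-frame (320,239). The side view puts the tip near (418,145). Both are within about 1.5 mm of an upright probe on the tool axis. I'll go over the right well.

>>> jog_arm(rows=[[[7,-7,-10],[0,0,0]],[[28,-29,-15],[0,0,0]],[[58,-61,-15],[0,0,0]],[[90,-94,-15],[0,0,0]],[[122,-128,-15],[0,0,0]],[[155,-162,-15],[0,0,0]],[[188,-197,-15],[0,0,0]],[[221,-231,-15],[0,0,0]],[[254,-265,-12],[0,0,0]],[[285,-297,-8],[0,0,0]]])

```text
time: 5.25
tool_pos: [529.7, 110.4, 218.4]
tcp_rot: [180.0, -0.0, 54.6]
ft_force: [1.2, -1.1, -1.3]
finger_gap: 19.7
grip_force: 68.9
```

>>> jog_arm(rows=[[[18,-20,4],[0,0,0]],[[26,-29,7],[0,0,0]],[[29,-31.6,8],[0,0,0]],[[29,-31.6,8],[0,0,0]],[[29,-31.6,8],[0,0,0]]])

```text
time: 5.75
tool_pos: [522.2, 148.8, 210.0]
tcp_rot: [180.0, 0.0, 54.5]
ft_force: [0.1, 0.1, -0.6]
finger_gap: 19.6
grip_force: 68.9
```

Run:
```python
from h import *
import cv2
s,W=wpose(); print(s['time'],s['tool_pos'],s['tcp_rot'],s['ft_force'])
p,d=r.snapshot("wrist"); cv2.imwrite("pics/w3.png",p); np.save("pics/w3.npy",d); np.save("pics/w3W.npy",W)
t=np.array(s['tool_pos'])
print('tip',proj("wrist",t-[0,0,77],W),'wells',proj("wrist",[521.8,149.8,100],W),proj("wrist",[511.8,208.9,100],W))
cv2.imwrite("pics/c4.png",cv2.resize(p[150:300,240:440],None,fx=4,fy=4,interpolation=cv2.INTER_CUBIC))
```

```text
5.75 [522.19419051 148.75580865 209.97850459] [1.79977011e+02 1.11789095e-02 5.45237558e+01] [ 0.11560366  0.12236804 -0.58843749]
tip (np.float64(320.9354363920687), np.float64(244.43983343536925)) wells (np.float64(319.7342566348409), np.float64(232.68015497097582)) (np.float64(266.1233443304668), np.float64(180.7845919941779))
```

View pics/c4.png

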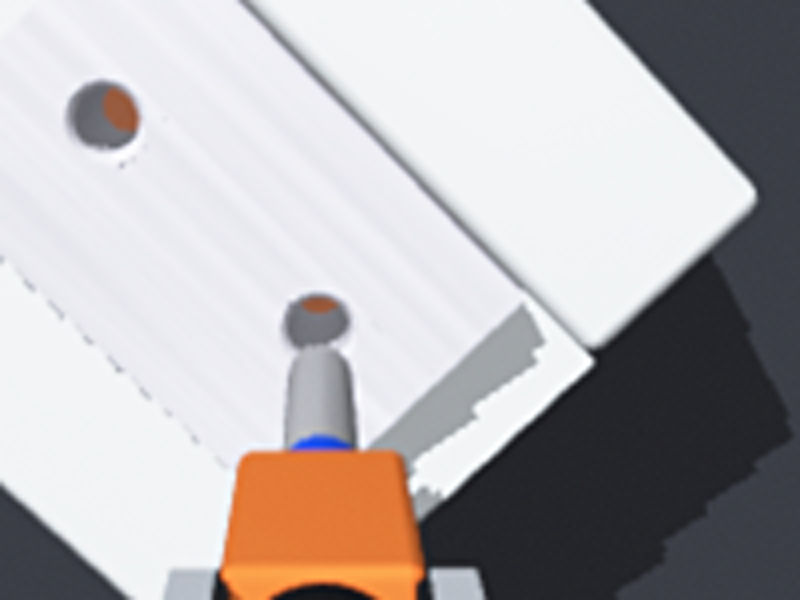

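The crop shows the right well's mouth at full-frame (318.9,229.7) and the left at (265.6,178.6). The rod's far edge at the tip is at v≈235.8, u≈319.6. I'll work out the tip-to-well offset from this one image, so the calibration bias cancels.

Run:
```python
from h import *
from scipy.optimize import least_squares
W=np.load("pics/w3W.npy"); t=np.array([522.19,148.76,209.98])
a=np.linspace(0,2*np.pi,60)
def edge(xy):
    pts=[proj("wrist",[xy[0]+rr*np.cos(k),xy[1]+rr*np.sin(k),t[2]-77+dz],W) for rr,dz in((4,0),(6,4)) for k in a]
    pts=np.array(pts); low=pts[:60]
    return np.array([low[:,0].mean(), pts[:,1].min()])
tip=least_squares(lambda x:edge(x)-[319.6,235.8],t[:2]).x
wr=ray("wrist",318.9,229.7,100,W)[:2]; wl=ray("wrist",265.6,178.6,100,W)[:2]
R=Ro.from_euler('z',54.52,degrees=True).as_matrix()[:2,:2]@np.diag([1,-1])
print('tip',tip,'off nominal (tool)',R.T@(tip-t[:2]),'wells',wr,wl,np.linalg.norm(wl-wr))
for w in (wr,wl): print('tool shift',R.T@(w-tip))
print('by top cam',R.T@(np.array([521.75,149.76])-t[:2]))
```

```text
tip [522.28791271 150.67497386] off nominal (tool) [ 1.61622839 -1.03175461] wells [522.70845568 152.25842266] [512.51307554 210.48630976] 59.11372608478503
tool shift [ 1.53352215 -0.57660758]
tool shift [ 43.03195905 -42.67544778]
by top cam [ 0.55893393 -0.93871874]
```

>>> jog_arm(rows=[[[0.6,-0.4,6],[0,0,0]],[[1.2,-0.7,15],[0,0,0]],[[1.2,-0.7,23],[0,0,0]],[[1.2,-0.7,27],[0,0,0]],[[1.2,-0.7,28],[0,0,0]],[[1.2,-0.7,28],[0,0,0]]])

```text
time: 6.4
tool_pos: [521.8, 151.2, 181.5]
tcp_rot: [-180.0, 0.0, 54.6]
ft_force: [0.4, -0.1, -0.6]
finger_gap: 19.5
grip_force: 68.9
```

Run:
```python
from h import *
import cv2
s,W=wpose(); print(s['time'],s['tool_pos'],s['tcp_rot'],s['ft_force'])
p,d=r.snapshot("wrist"); np.save("pics/w4W.npy",W)
q,_=r.snapshot("side")
t=np.array(s['tool_pos']); print(proj("side",t-[0,0,77]),proj("side",[522.2,151,100]))
a=cv2.resize(p[205:265,285:355],(420,360),interpolation=cv2.INTER_CUBIC)
b=cv2.resize(q[255:315,290:350],(360,360),interpolation=cv2.INTER_CUBIC)
cv2.imwrite("pics/c5.png",np.hstack([a,b]))
```

```text
6.4 [521.77693795 151.24472083 181.50266523] [-1.79978704e+02  1.94272589e-02  5.45914111e+01] [ 0.36361457 -0.13067298 -0.59289186]
(np.float64(325.70139422453883), np.float64(283.7159441620775)) (np.float64(325.56105284394505), np.float64(284.96903887884497))
```

View pics/c5.png

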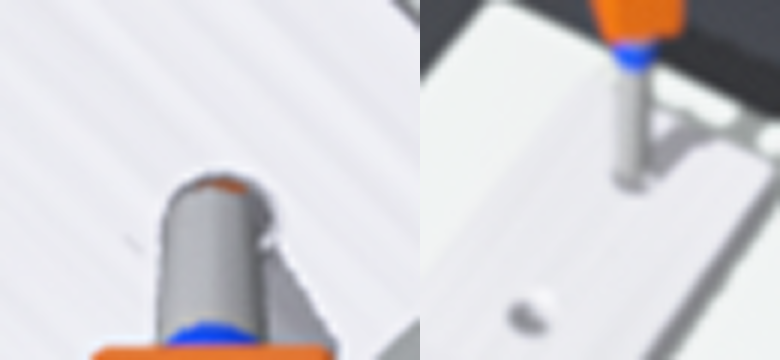

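The wrist crop shows the rod tip over the well: the mouth's far edge is at crop v≈172, spanning u≈163–272, and the rod is centred at u≈209 with its far edge at v≈182. It is slightly left and too far forward, so I'll work out the correction.

Run:
```python
from h import *
from scipy.optimize import least_squares
W=np.load("pics/w4W.npy"); t=np.array([521.78,151.24,181.5]); a=np.linspace(0,2*np.pi,60)
def circ(xy,lst):
    return np.array([proj("wrist",[xy[0]+rr*np.cos(k),xy[1]+rr*np.sin(k),z],W) for rr,z in lst for k in a])
def fit(lst,u,v): 
    f=lambda x:(lambda p:np.array([p[:60,0].mean(),p[:,1].min()])-[u,v])(circ(x,lst)); return least_squares(f,t[:2]).x
w=fit([(6.75,100)],285+217.5/6-.42,205+172/6-.42)
R=Ro.from_euler('z',54.59,degrees=True).as_matrix()[:2,:2]@np.diag([1,-1])
for z in (103,104.5,106):
    tip=fit([(4,z),(6,z+4)],285+209/6-.42,205+182/6-.42); print(z,tip,w,R.T@(w-tip))
W3=np.load("pics/w3W.npy"); W=W3
w=fit([(6.75,100)],240+317/4-.4,150+294/4-.4); l=fit([(6.75,100)],240+104/4-.4,150+80/4-.4)
print('w3',w,l,np.linalg.norm(w-l)); tip=fit([(4,133),(6,137)],319.6,235.8); print(tip,R.T@(w-tip))
```

```text
103 [521.85465648 153.49242991] [521.93751595 151.86077496] [-1.2818316   1.01295179]Traceback (most recent call last):
  File "<stdin>", line 11, in <module>
  File "<stdin>", line 7, in fit
    return func(*args, **kwargs)
    result = trf(vector_fun.fun, vector_fun.jac, x0, f0, J0, lb, ub, ftol, xtol,
                 gtol, max_nfev, x_scale, loss_function, tr_solver,
                 tr_options.copy(), verbose, callback=callback_wrapped)
    return trf_no_bounds(
        fun, jac, x0, f0, J0, ftol, xtol, gtol, max_nfev, x_scale,
        loss_function, tr_solver, tr_options, verbose, callback=callback)
    J = jac(x)
    self._update_jac()
    ~~~~~~~~~~~~~~~~^^
    self.J = self.jac_wrapped(xp_copy(self.x), f0=self.f)
             ~~~~~~~~~~~~~~~~^^^^^^^^^^^^^^^^^^^^^^^^^^^^
    J, dct = approx_derivative(
             ~~~~~~~~~~~~~~~~~^
        self.fun,
        ^^^^^^^^^
    ...<2 lines>...
        **self.finite_diff_options,
        ^^^^^^^^^^^^^^^^^^^^^^^^^^^
    )
    ^
    J, _nfev = _dense_difference(fun_wrapped, x0, f0, h,
               ~~~~~~~~~~~~~~~~~^^^^^^^^^^^^^^^^^^^^^^^^
                             use_one_sided, method,
                             ^^^^^^^^^^^^^^^^^^^^^^
                             mf)
                             ^^^
    df = [f_eval - f0 for f_eval in f_evals]
                                    ^^^^^^^
    f = np.atleast_1d(self.fun(x, *self.args, **self.kwargs))
                      ~~~~~~~~^^^^^^^^^^^^^^^^^^^^^^^^^^^^^^
    return np.atleast_1d(self.fun(x))
                         ~~~~~~~~^^^
    return self.f(x, *self.args, **self.kwargs)
           ~~~~~~^^^^^^^^^^^^^^^^^^^^^^^^^^^^^^
  File "<stdin>", line 7, in <lambda>
  File "<stdin>", line 5, in circ
  File "h.py", line 8, in proj
    c=r.camera_params(n); T=c['pose'] if pose is None else pose
ValueError: time passes only in moves, steps and waits
```

>>> jog_arm(rows=[[[-1.6,0.8,0],[0,0,0]],[[-1.6,0.8,2],[0,0,0]],[[-1.6,0.8,4],[0,0,0]],[[-1.6,0.8,4],[0,0,0]]])

```text
time: 6.9
tool_pos: [521.4, 149.4, 177.4]
tcp_rot: [-180.0, 0.0, 54.6]
ft_force: [-0.2, -0.9, -1.3]
finger_gap: 19.4
grip_force: 68.9
```

>>> jog_arm(rows=[[[0,0,2],[0,0,0]],[[0,0,3],[0,0,0]],[[0,0,3],[0,0,0]]])

```text
time: 7.2
tool_pos: [521.5, 149.5, 174.5]
tcp_rot: [-180.0, 0.0, 54.6]
ft_force: [-0.4, -0.3, -1.4]
finger_gap: 19.2
grip_force: 68.9
```

>>> jog_arm(rows=[[[0,0,1.5],[0,0,0]],[[0,0,3],[0,0,0]],[[0,0,3],[0,0,0]]])

```text
time: 7.5
tool_pos: [521.5, 149.5, 171.5]
tcp_rot: [-180.0, 0.0, 54.6]
ft_force: [-0.2, -0.3, -1.3]
finger_gap: 19.3
grip_force: 68.9
```

>>> jog_arm(rows=[[[0,0,1.5],[0,0,0]],[[0,0,3],[0,0,0]],[[0,0,3],[0,0,0]]])

```text
time: 7.8
tool_pos: [521.5, 149.5, 168.5]
tcp_rot: [-180.0, 0.0, 54.6]
ft_force: [-0.6, -1.0, -1.3]
finger_gap: 19.6
grip_force: 68.9
```

>>> jog_arm(rows=[[[0,0,2],[0,0,0]],[[0,0,5],[0,0,0]],[[0,0,8],[0,0,0]],[[0,0,10],[0,0,0]],[[0,0,10],[0,0,0]]])

```text
time: 8.3
tool_pos: [521.4, 149.4, 158.2]
tcp_rot: [-180.0, 0.0, 54.6]
ft_force: [0.6, 0.3, -1.1]
finger_gap: 19.6
grip_force: 68.9
```

>>> jog_arm(rows=[[[0,0,2],[0,0,0]],[[0,0,5],[0,0,0]],[[0,0,8],[0,0,0]],[[0,0,10],[0,0,0]],[[0,0,10],[0,0,0]]])

```text
time: 8.8
tool_pos: [521.4, 149.4, 148.3]
tcp_rot: [-180.0, 0.0, 54.6]
ft_force: [0.0, -0.4, -1.1]
finger_gap: 19.8
grip_force: 68.9
```

>>> jog_arm(rows=[[[0,0,2],[0,0,0]],[[0,0,4],[0,0,0]],[[0,0,6],[0,0,0]],[[0,0,8],[0,0,0]],[[0,0,8],[0,0,0]]])

```text
time: 9.3
tool_pos: [521.6, 149.5, 140.6]
tcp_rot: [-180.0, 0.0, 54.6]
ft_force: [0.1, 1.1, -0.9]
finger_gap: 19.8
grip_force: 68.9
```

>>> jog_arm(rows=[[[0,0,1.5],[0,0,0]],[[0,0,3],[0,0,0]],[[0,0,3],[0,0,0]]])

```text
time: 9.6
tool_pos: [522.0, 149.6, 138.2]
tcp_rot: [180.0, -0.0, 54.6]
ft_force: [-0.0, -0.2, 4.2]
finger_gap: 19.4
grip_force: 69.5
```

>>> jog_arm(rows=[[[0,0,1],[0,0,0]],[[0,0,2],[0,0,0]],[[0,0,2],[0,0,0]]])

```text
time: 9.9
tool_pos: [521.7, 149.5, 135.8]
tcp_rot: [180.0, -0.0, 54.6]
ft_force: [-0.1, -0.4, 3.3]
finger_gap: 19.9
grip_force: 69.5
```

>>> jog_arm(rows=[[[0,0,1],[0,0,0]],[[0,0,2],[0,0,0]],[[0,0,2],[0,0,0]]])

```text
time: 10.2
tool_pos: [521.6, 149.4, 133.6]
tcp_rot: [-180.0, 0.0, 54.6]
ft_force: [0.2, -0.1, 2.6]
finger_gap: 19.5
grip_force: 69.4
```

>>> jog_arm(rows=[[[0,0,1],[0,0,0]],[[0,0,1.5],[0,0,0]],[[0,0,1.5],[0,0,0]]])

```text
time: 10.5
tool_pos: [521.6, 149.5, 132.2]
tcp_rot: [-180.0, 0.0, 54.6]
ft_force: [-0.1, -0.4, 3.6]
finger_gap: 19.8
grip_force: 69.4
```

>>> jog_arm(rows=[[[0,0,1],[0,0,0]],[[0,0,1.5],[0,0,0]],[[0,0,1.5],[0,0,0]]])

```text
time: 10.8
tool_pos: [521.6, 149.5, 130.7]
tcp_rot: [-180.0, 0.0, 54.6]
ft_force: [0.9, -0.6, 4.2]
finger_gap: 19.5
grip_force: 69.4
```

>>> jog_arm(rows=[[[0,0,1],[0,0,0]],[[0,0,1.5],[0,0,0]],[[0,0,1.5],[0,0,0]]])

```text
time: 11.1
tool_pos: [522.1, 149.6, 130.0]
tcp_rot: [180.0, -0.0, 54.6]
ft_force: [-0.5, -1.0, 6.9]
finger_gap: 19.8
grip_force: 69.9
```

>>> jog_arm(rows=[[[0,0,0.7],[0,0,0]],[[0,0,1],[0,0,0]],[[0,0,1],[0,0,0]]])

```text
time: 11.4
tool_pos: [522.4, 149.8, 129.6]
tcp_rot: [179.9, -0.1, 54.6]
ft_force: [-1.1, -0.2, 10.9]
finger_gap: 19.4
grip_force: 70.3
```

>>> jog_arm(rows=[[[0,0,0.7],[0,0,0]],[[0,0,1],[0,0,0]],[[0,0,1],[0,0,0]]])

```text
time: 11.7
tool_pos: [522.7, 149.8, 129.3]
tcp_rot: [179.9, -0.1, 54.6]
ft_force: [-2.3, -0.8, 13.2]
finger_gap: 19.6
grip_force: 70.7
```

It bottomed about 48 mm down at over 13 N, so this is the obstructed well. I'll draw the probe out and go to the left well.

>>> jog_arm(rows=[[[0,0,-4],[0,0,0]],[[0,0,-12],[0,0,0]],[[0,0,-22],[0,0,0]],[[0,0,-34],[0,0,0]],[[0,0,-46],[0,0,0]],[[0,0,-56],[0,0,0]],[[0,0,-62],[0,0,0]],[[0,0,-64],[0,0,0]],[[0,0,-64],[0,0,0]]])

```text
time: 12.6
tool_pos: [521.7, 149.6, 191.5]
tcp_rot: [180.0, -0.0, 54.6]
ft_force: [0.1, -0.2, -1.0]
finger_gap: 19.6
grip_force: 68.9
```

>>> jog_arm(rows=[[[5,-5,0],[0,0,0]],[[16,-16,0],[0,0,0]],[[28,-28,0],[0,0,0]],[[38,-38,0],[0,0,0]],[[42.3,-42.5,0],[0,0,0]],[[42.3,-42.5,0],[0,0,0]],[[42.3,-42.5,3],[0,0,0]],[[42.3,-42.5,7],[0,0,0]],[[42.3,-42.5,9],[0,0,0]],[[42.3,-42.5,9],[0,0,0]]])

```text
time: 13.6
tool_pos: [511.3, 208.0, 181.6]
tcp_rot: [-180.0, 0.1, 54.6]
ft_force: [-0.9, 0.8, -1.6]
finger_gap: 19.2
grip_force: 68.9
```

Run:
```python
from h import *
import cv2
s=r.sense(); print(s['time'],s['tool_pos'],s['ft_force'])
p,d=r.snapshot("wrist")
cv2.imwrite("pics/c6.png",cv2.resize(p[205:265,285:355],(700,600),interpolation=cv2.INTER_CUBIC))
```

```text
13.6 [511.27657944 208.04444492 181.57164829] [-0.90602402  0.78423592 -1.56722598]
```

View pics/c6.png

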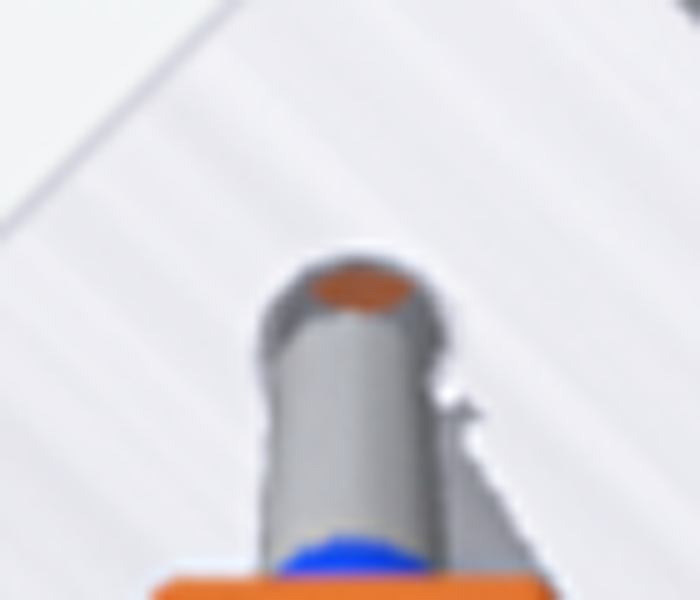

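The crop shows the left well's mouth centred at about u=355 with its far edge at v=253, and the rod at u≈352 with its far edge at v=312. It is centred to within about 1 mm, so I'll descend with a small correction.

>>> jog_arm(rows=[[[0.6,0.2,2],[0,0,0]],[[0.6,0.2,4],[0,0,0]],[[0.6,0.2,6],[0,0,0]],[[0.6,0.2,7],[0,0,0]],[[0.6,0.2,7],[0,0,0]]])

```text
time: 14.15
tool_pos: [511.9, 208.9, 175.1]
tcp_rot: [-180.0, 0.0, 54.6]
ft_force: [-0.3, -0.1, -0.8]
finger_gap: 19.2
grip_force: 68.9
```

>>> jog_arm(rows=[[[0,0,1.5],[0,0,0]],[[0,0,3],[0,0,0]],[[0,0,3],[0,0,0]]])

```text
time: 14.45
tool_pos: [511.9, 208.9, 172.0]
tcp_rot: [-180.0, 0.0, 54.6]
ft_force: [1.1, -0.4, -1.3]
finger_gap: 19.7
grip_force: 68.9
```

>>> jog_arm(rows=[[[0,0,1.5],[0,0,0]],[[0,0,3],[0,0,0]],[[0,0,3],[0,0,0]]])

```text
time: 14.75
tool_pos: [511.9, 208.9, 169.0]
tcp_rot: [-180.0, 0.0, 54.6]
ft_force: [0.5, 0.1, -1.6]
finger_gap: 19.4
grip_force: 68.9
```

Inside the well with no contact. Continuing down.

>>> jog_arm(rows=[[[0,0,2],[0,0,0]],[[0,0,5],[0,0,0]],[[0,0,8],[0,0,0]],[[0,0,10],[0,0,0]],[[0,0,10],[0,0,0]]])

```text
time: 15.25
tool_pos: [511.8, 208.9, 158.7]
tcp_rot: [-180.0, 0.0, 54.6]
ft_force: [0.8, -0.3, -1.3]
finger_gap: 19.5
grip_force: 68.9
```

>>> jog_arm(rows=[[[0,0,2],[0,0,0]],[[0,0,5],[0,0,0]],[[0,0,8],[0,0,0]],[[0,0,10],[0,0,0]],[[0,0,10],[0,0,0]]])

```text
time: 15.75
tool_pos: [511.8, 208.9, 148.7]
tcp_rot: [-180.0, 0.0, 54.6]
ft_force: [0.0, -0.3, -1.6]
finger_gap: 19.8
grip_force: 68.9
```

>>> jog_arm(rows=[[[0,0,2],[0,0,0]],[[0,0,4],[0,0,0]],[[0,0,6],[0,0,0]],[[0,0,8],[0,0,0]],[[0,0,8],[0,0,0]]])

```text
time: 16.25
tool_pos: [512.4, 209.1, 141.7]
tcp_rot: [180.0, -0.0, 54.6]
ft_force: [-0.9, -0.8, 3.4]
finger_gap: 19.3
grip_force: 69.4
```

>>> jog_arm(rows=[[[0,0,1.5],[0,0,0]],[[0,0,3],[0,0,0]],[[0,0,4.5],[0,0,0]],[[0,0,6],[0,0,0]],[[0,0,6],[0,0,0]]])

```text
time: 16.75
tool_pos: [512.0, 208.9, 135.0]
tcp_rot: [-180.0, 0.0, 54.6]
ft_force: [1.0, -0.7, 2.6]
finger_gap: 19.5
grip_force: 69.4
```

>>> jog_arm(rows=[[[0,0,1.5],[0,0,0]],[[0,0,3],[0,0,0]],[[0,0,4.5],[0,0,0]],[[0,0,6],[0,0,0]],[[0,0,6],[0,0,0]]])

```text
time: 17.25
tool_pos: [511.9, 208.9, 128.9]
tcp_rot: [-180.0, 0.0, 54.6]
ft_force: [0.9, -0.6, 2.8]
finger_gap: 19.4
grip_force: 69.3
```

>>> jog_arm(rows=[[[0,0,1.5],[0,0,0]],[[0,0,3],[0,0,0]],[[0,0,4.5],[0,0,0]],[[0,0,6],[0,0,0]],[[0,0,6],[0,0,0]]])

```text
time: 17.75
tool_pos: [511.9, 208.9, 122.9]
tcp_rot: [-180.0, 0.0, 54.6]
ft_force: [0.6, -0.1, 1.9]
finger_gap: 19.4
grip_force: 69.3
```

>>> jog_arm(rows=[[[0,0,1],[0,0,0]],[[0,0,2],[0,0,0]],[[0,0,2],[0,0,0]]])

```text
time: 18.05
tool_pos: [512.0, 208.9, 121.1]
tcp_rot: [-180.0, 0.0, 54.6]
ft_force: [1.3, -0.8, 3.2]
finger_gap: 19.6
grip_force: 69.4
```

>>> jog_arm(rows=[[[0,0,1],[0,0,0]],[[0,0,2],[0,0,0]],[[0,0,2],[0,0,0]]])

```text
time: 18.35
tool_pos: [512.0, 208.9, 119.1]
tcp_rot: [-180.0, 0.0, 54.6]
ft_force: [0.0, -0.7, 3.3]
finger_gap: 19.4
grip_force: 69.5
```

>>> jog_arm(rows=[[[0,0,1],[0,0,0]],[[0,0,1.5],[0,0,0]],[[0,0,1.5],[0,0,0]]])

```text
time: 18.65
tool_pos: [512.2, 209.0, 118.1]
tcp_rot: [180.0, -0.0, 54.6]
ft_force: [-0.8, -0.3, 6.4]
finger_gap: 19.2
grip_force: 69.8
```

>>> jog_arm(rows=[[[0,0,1],[0,0,0]],[[0,0,1.5],[0,0,0]],[[0,0,1.5],[0,0,0]]])

```text
time: 18.95
tool_pos: [512.7, 209.1, 117.6]
tcp_rot: [179.9, -0.1, 54.6]
ft_force: [-1.1, -2.3, 12.4]
finger_gap: 19.6
grip_force: 70.5
```

>>> jog_arm(rows=[[[0,0,0.7],[0,0,0]],[[0,0,1],[0,0,0]],[[0,0,1],[0,0,0]],[[0,0,1],[0,0,0]]])

```text
time: 19.35
tool_pos: [512.9, 209.1, 117.3]
tcp_rot: [179.9, -0.1, 54.6]
ft_force: [-3.5, -2.1, 17.0]
finger_gap: 19.4
grip_force: 71.0
```

>>> jog_arm(rows=[[[0,0,0.3],[0,0,0]],[[0,0,0.6],[0,0,0]],[[0,0,0.6],[0,0,0]],[[0,0,0.6],[0,0,0]]])

```text
time: 19.75
tool_pos: [513.0, 209.1, 117.2]
tcp_rot: [179.9, -0.1, 54.6]
ft_force: [-5.5, -3.4, 18.9]
finger_gap: 19.4
grip_force: 71.3
```

>>> jog_arm(rows=[[[0,0,-1.2],[0,0,0]],[[0,0,-2.5],[0,0,0]],[[0,0,-2.5],[0,0,0]]])

```text
time: 20.05
tool_pos: [512.3, 209.0, 117.7]
tcp_rot: [180.0, -0.0, 54.6]
ft_force: [-0.2, -1.6, 6.3]
finger_gap: 19.5
grip_force: 69.8
```

>>> jog_arm(rows=[[[0,0,0],[0,0,0]],[[0,0,0],[0,0,0]],[[0,0,0],[0,0,0]],[[0,0,0],[0,0,0]],[[0,0,0],[0,0,0]],[[0,0,0],[0,0,0]]], grip=60)

```text
time: 20.65
tool_pos: [511.9, 209.0, 117.0]
tcp_rot: [-180.0, 0.0, 54.6]
ft_force: [0.3, -0.5, 0.4]
finger_gap: 59.9
grip_force: 0.0
```

>>> jog_arm(rows=[[[0,0,-5],[0,0,0]],[[0,0,-20],[0,0,0]],[[0,0,-40],[0,0,0]],[[0,0,-62],[0,0,0]],[[0,0,-84],[0,0,0]],[[0,0,-100],[0,0,0]],[[0,0,-108],[0,0,0]],[[0,0,-110],[0,0,0]],[[0,0,-110],[0,0,0]]])

```text
time: 21.55
tool_pos: [511.9, 208.9, 226.8]
tcp_rot: [-180.0, 0.0, 54.6]
ft_force: [0.5, 0.2, 0.0]
finger_gap: 60.1
grip_force: 0.0
```

Run:
```python
from h import *
import cv2
s,W=wpose(); print(s['time'],s['tool_pos'],s['ft_force'],s['finger_gap'])
p,d=r.snapshot("wrist"); q,_=r.snapshot("side")
a=cv2.resize(p[170:320,245:395],(400,400),interpolation=cv2.INTER_CUBIC)
b=cv2.resize(q[250:330,270:350],(400,400),interpolation=cv2.INTER_CUBIC)
cv2.imwrite("pics/c7.png",np.hstack([a,b]))
for z in (95,97,100,105,134,154): print(z,np.round(proj("side",[512,209,z]),1),np.round(proj("wrist",[512,209,z],W),1))
c=r.camera_params("wrist"); u,v=map(round,proj("wrist",[512,209,158],W))
Z=np.median(d[v-2:v+3,u-2:u+3]); print((W@np.array([(u-c['cx'])/c['fx']*Z,(v-c['cy'])/c['fy']*Z,Z,1]))[:3])
```

```text
21.55 [511.89113632 208.91098724 226.83553444] [0.46598417 0.18361547 0.0145158 ] 60.134538792310146
95 [308.9 309.6] [321.  227.2]
97 [308.9 309. ] [321.  227.7]
100 [308.9 308. ] [321.  228.5]
105 [308.9 306.5] [321.  229.8]
134 [308.7 297. ] [321.  238.6]
154 [308.6 290.2] [321.1 245.8]
[512.52210244 209.83691148 160.320905  ]
```

View pics/c7.png

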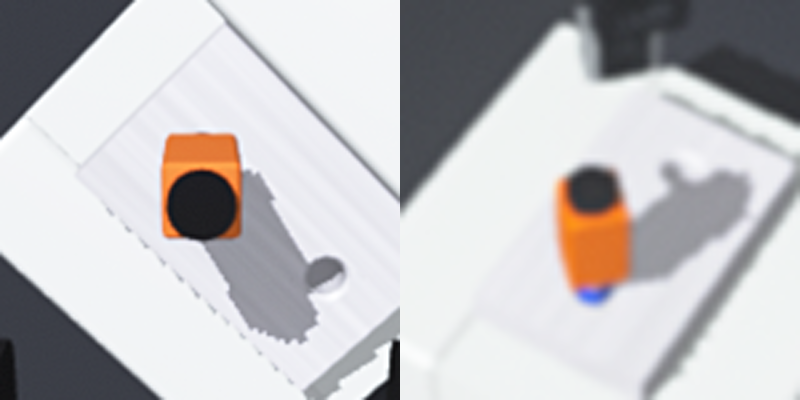

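The final picture shows the probe upright in the left well, with only a sliver of blue between the handle and the rim and no bare steel below it. The cap height puts the band at about z = 101 mm. The gripper is clear, so I'll hand in.

```bash
python3 -c "
from bench import r
print(r.hand_in())"
```

```text
the job is handed in; nothing more can be done
None
```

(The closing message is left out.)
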